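# Index the stand magnifier over the pine cone

## Robot

A 7-joint arm with a two-finger parallel gripper is mounted at the origin on the work surface. World frame = base frame: x ahead of the robot, y to its left, z up, the work surface at z = 0. Lengths are in mm, angles in rad, forces in N, time in s.
With the tool pointing down it reaches from about 400 to 850 mm from the base axis. Payload 4.4 kg.
Tool frame: the origin (TCP) lies on the front face of the gripper's body, between the roots of the fingers; the fingertips stand 97 mm ahead of it and the grasp point (between the pads) lies 78 mm ahead of it; z points along the fingers, y is the line along which they close (so a half turn about z gives the same grasp; the last joint's range is limited). The gripper opens to 94 mm and grips with 3 to 60 N. Pads are 16 mm wide; open, the fingers measure 119 mm over their backs; the gripper's body (75 mm by 177 mm) begins 78 mm behind the grasp point.
Start: joints at [1.214, 0.628, 0.038, 1.517, -0.027, 0.996, -0.02], TCP at [186.392, -622.716, 302.678] pointing down, gripper open.
Joint ranges: [-3.06, 3.06], [-0.37, 2.12], [-1.25, 1.32], [0.18, 2.47], [-1.1, 4.24], [0.23, 1.98], [-2.94, 2.94]. Speed limits (rad/s): [2.57, 2.57, 3.14, 3.14, 3.14, 3.14, 3.14].

## Interface

Orientations are given as [roll, pitch, yaw] about the fixed x, y, z axes, in that order (R = Rz(yaw) Ry(pitch) Rx(roll)).
In Python, from cell import r, vision gives the robot as it stands.
- The arm moves only by the shell command python3 -m inch 'ROWS'. ROWS is JSON, a list of rows, each an object of numbers: "tx", "ty", "tz": the shift along the tool's x, y, z in cm; "wx", "wy", "wz": the turn, a rotation vector about the tool's x, y, z in units of 8 degrees (1.0 is 8 degrees); "gripper": the gripper's target within -1 to 1 (fully open at 1, half-way at 0, shut at -1). A call has 1 to 12 rows; each row is the pose to reach, as a shift and turn from the pose commanded when the call began, along the tool's axes at that moment; what a row does not reach only later rows make up. A row lasts 1/10 s, in which the tool goes at most 50 mm and 8.59 degrees, less where a joint would pass 70% of its speed; a pose out of reach is approached as far as the arm can. A call with a gripper value outside its range is refused whole. The fingers move at their own pace and stop on an object; the grip force is fixed at half the most. Time passes only in rows, so rows that repeat a pose let the fingers close. It gives the time, the measured TCP pose, the force, the opening and the grip force at its end, in the units of the state.
- r.observe(): the state, without advancing time (a new reading comes with each control period).
- vision.grab_frame(name): name is "scene" or "top" or "wrist"; returns (picture, depth): 480x640x3 uint8, blue, green, red; 480x640 float32, mm along the optical axis (not along the pixel's ray), 0 where there is no reading.
- vision.get_calibration(name): a dict with "fx", "fy", "cx", "cy" (pixels), "xyz" and "attitude" of the camera in the world. Camera axes: x right, y down, z forward; pixel columns grow to the right and rows downward; lengths in mm; the calibration is good to about 2 mm. The wrist camera is an equidistant fisheye: a pixel r from the principal point sees the ray r / f radians off the axis. A picture is of the moment at which its call begins: read the wrist's pose just before it. get_calibration takes no time and is no camera call; for the wrist camera it gives the pose at the moment of the call.
- r.hand_in(): hands the job in; it is judged then, once.
The state is a dict: "time_s": time; "joint_positions": joint angles; "dq": joint speeds; "effort": joint torques, N m; "tool_pos": TCP position; "tool_rot": TCP orientation; "contact_force": force on the tool from outside, world axes, zero at the start; "wrist_torque": the same for the moment, N m; "gripper_width": finger opening in mm; "finger_force": force on a finger pad.
Only numpy, scipy, OpenCV 4.12 (cv2) and the standard library are available. Lean on these libraries where they do the work, as an engineer would, in place of code of your own. Each camera call takes 0.05 s, during which the arm holds its last target. There are 200 camera calls.

## Task

The lens of the stand magnifier is parked between the specimens. Pull the sprung index pin up out of its parking slot by the black knob, swing the arm until the lens is over the pine cone, and let the pin drop fully home into the hole there, so that the arm is locked. Do it gently: never force the pin against the index ring, and leave the specimens, the hand lens and the flowerpot where they are.

Things in the scene. Friction and masses are not known exactly. Their poses are not given: they have to be found in the camera images.
- stand: Fixed plywood board, 400 x 400 x 12 mm, flat on the table; origin at table height on the arm's vertical pivot axis, z up, x towards the specimens. Board reaches 170 mm to -x, 230 mm to +x. Four white saucers (60 mm wide, 3 mm high) lie 150 mm from the pivot at bearings -1.03, -0.53, 0.53, 1.03 rad from +x (counter-clockwise from above positive), one specimen on each.
- swing_arm (a joint): Bearing of the arm, rad: 0 = lens towards the stand's +x and knob towards its -x, positive counter-clockwise from above, free from -1.3 to 1.3; starts within 0.04 of 0. Swinging takes 1 N at the knob, 3 to 4 N with the pin rubbing on the ring. Cream beam 22 mm wide (disc of 32 mm under the knob), underside 62 mm and top 74 mm above the table.
- pin (a joint): Lift of the index pin, m: 0 = fully home (tip 10 mm below the ring's top), 0.018 = its upper stop. Above 0.010 the tip is clear of the ring; resting on top of the ring it reads 0.010. A spring pulls it down, 5 N when home, 9 N when fully up; let go over a hole it snaps down by itself. The pin is flat-ended: it drops only when within 1.4 mm of the hole's centre.
- knob (a point): Centre of the black round knob on the index pin, 26 mm in diameter, 26 mm high, on a 10 mm shaft, 120 mm from the pivot at the arm's end opposite to the lens; 101 mm above the table when the pin is home, its underside then 14 mm above the arm. Grip it from above. It rises with the pin; x axis along the arm towards the lens.
- lens (a point): Centre of the round lens (80 mm over its black rim, 68 mm clear), 150 mm from the pivot at the arm's other end, 68 mm above the table.
- cone: Pine cone, loose, standing on one of the saucers: brown, scaly, tapered, 46 mm wide and 38 mm high; origin at its underside's centre, 15 mm above the table.
- acorn: Acorn, loose bystander specimen on another saucer: smooth, 27 mm wide, 28 mm high; origin at its underside's centre.
- pebble: Pebble, loose bystander specimen on another saucer: smooth, grey, flat, 40 mm wide, 18 mm high; origin at its underside's centre.
- wood_slice: Slice of a branch, loose bystander specimen on another saucer: a disc 46 mm wide, 10 mm high; origin at its underside's centre.
- loupe: Loose hand magnifier lying on the table, bystander: black rim 82 mm wide, handle 100 mm long to its -x; origin under the lens centre.
- pot: Loose small terracotta flowerpot, 92 mm wide, 78 mm high, bystander; origin at its underside's centre.
- post: Fixed round post, 44 mm thick, on the pivot axis, that carries the arm, pin and knob; origin at table height on the axis, the same point as the stand's.
- index_ring (a point): Point on the pivot axis at the height of the flat top of the fixed aluminium index ring (55 mm above the table, 14 mm thick, radius 101 to 139 mm), on the stand's -x side under the arm's knob end; axes as the stand's. It has one hole per saucer, roughly opposite to it, 120 mm from the pivot: 12.8 mm wide for the 10 mm pin. Elsewhere its top is smooth and the pin slides on it.
- slot_nominal (a point): Nominal middle of the parking slot (36 mm long) in the ring, 120 mm from the pivot on the stand's -x, at the ring's top. The holes are set out by eye and the ring is clamped by hand: each hole stands 0.03 to 0.12 rad (4 to 14 mm along the circle) to one side or the other of the bearing straight opposite its saucer, which these poses do not show; it must be found by feel or by sight.

How it is judged (in metres and radians):
On the way, in this order (a step that is already met when the one before it is completed fails the run):
1. the pin is pulled up clear of the index ring (value of joint pin above 0.0105 m), for 0.1 s.
2. the lens has been swung to the pine cone (horizontal distance between lens and cone below 0.04 m), for 0.1 s.
At the end, for the whole second after the job is handed in: The pin is home in the pine cone's hole (lift under 2.5 mm), the lens centre is within 30 mm of the pine cone seen from above, and arm and pin are at rest (value of joint pin below 0.0025 m and horizontal distance between lens and cone below 0.03 m and velocity of joint swing_arm between -0.05 and 0.05 rad/s and velocity of joint pin between -0.01 and 0.01 m/s); the robot touches nothing.
It fails at once if the pin is forced against the index ring with more than 25 N (contact force between post and stand above 25 N).
It fails at once if a specimen is shifted by more than 10 mm (distance of any of cone, acorn, pebble, wood_slice from where it was at the start of the episode above 0.01 m).
It fails at once if the hand lens or the flowerpot is shifted by more than 20 mm (distance of any of loupe, pot from where it was at the start of the episode above 0.02 m).
It also fails if it takes over 42 s, if anything falls off the work surface, if the arm or the gripper's body presses on something with over 40 N, if the wrist force passes 120 N, or if a joint passes its speed limit or range.

## Working session

There is one attempt and no reset: what is moved stays moved. The work goes in short steps, Python scripts to look and compute and a shell command to move; the robot and the scene stay as the last step left them, time stands still between calls to the robot, and variables do not carry over. Pictures are saved under pics/ and viewed, at most 10 in all, crops included, and the job is handed in when it is done.

```bash
ls; mkdir -p pics
python3 - <<'E'
from cell import r, vision
import cv2,numpy as np
for n in ["scene","top"]:
    p,d=vision.grab_frame(n); cv2.imwrite(f"pics/{n}0.png",p); np.save(f"{n}0.npy",d)
    print(n,vision.get_calibration(n))
print(vision.get_calibration("wrist")); s=r.observe(); print({k:s[k] for k in s})
E
```

```text
pics
scene {'fx': 460.36152431926104, 'fy': 460.36152431926104, 'cx': 318.3525337895351, 'cy': 243.59389081327706, 'xyz': array([1127.14927993,   44.58643247,  929.96603403]), 'attitude': array([-2.56329249,  0.01401563,  1.61847203])}
top {'fx': 535.7655757333109, 'fy': 535.7655757333109, 'cx': 322.9318639875048, 'cy': 235.27402008241194, 'xyz': array([ 334.99740759,   13.20817236, 1283.33876049]), 'attitude': array([-2.92830512e+00, -1.49617960e-03, -1.58727066e+00])}
{'fx': 371.64829954431775, 'fy': 371.64829954431775, 'cx': 317.9833787096757, 'cy': 242.5608255912979, 'xyz': array([ 255.76846065, -600.87518708,  382.25463019]), 'attitude': array([ 2.88422049e+00,  1.51890429e-03, -1.28125272e+00])}
{'time_s': 0.1, 'joint_positions': array([ 1.21419404,  0.62921691,  0.03848849,  1.51823681, -0.02697952,
        0.99629834, -0.02003043]), 'dq': array([ 0.00060085, -0.00275295,  0.00117395, -0.00242977,  0.001281  ,
       -0.00062258, -0.00068331]), 'effort': array([ 2.52484992e-03, -5.50791264e+01,  1.14709944e+00, -1.87118196e+01,
       -5.23014204e-02,  1.92600908e-02,  3.33354353e-05]), 'tool_pos': array([ 186.2517891 , -622.30485354,  301.88053105]), 'tool_rot': array([-3.13995317e+00,  5.66527566e-05,  2.90748377e-01]), 'contact_force': array([0.83087703, 0.47775641, 0.19870551]), 'wrist_torque': array([-0.04859281,  0.01782041,  0.00254421]), 'finger_force': 0.0, 'gripper_width': 94.2865655622361}
```

View pics/top0.png

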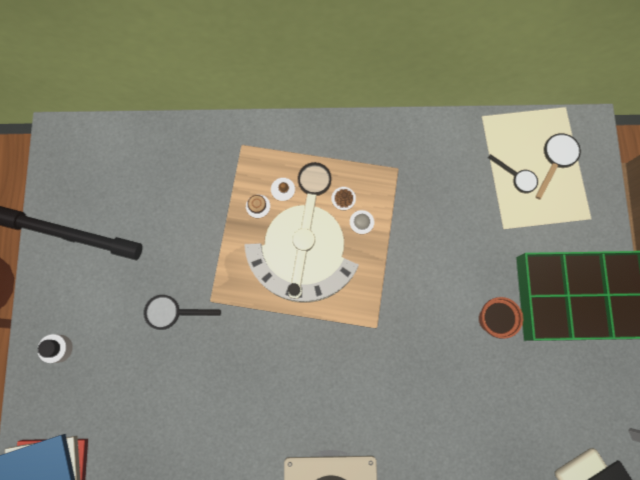

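View pics/scene0.png

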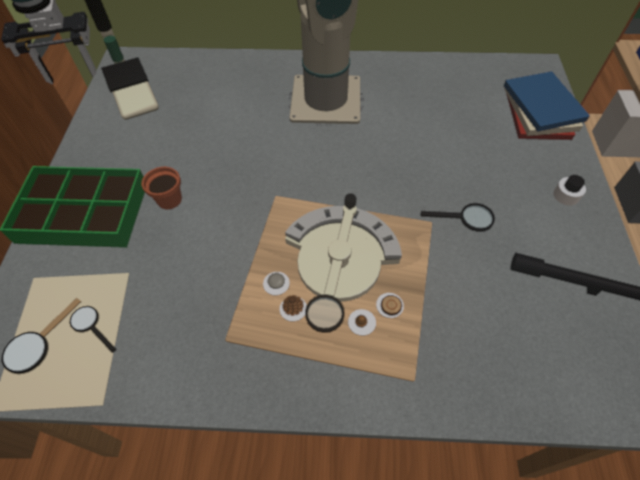

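The top view shows the pivot at about (303,240), knob at (294,290), and cone at (344,198), which is the saucer at bearing -0.53. The pot is at (501,317), the loupe at (162,312), and dark marks lie on the ring. I'll localise the stand now.

```bash
cat > h.py <<'E'
import numpy as np,cv2
from scipy.spatial.transform import Rotation as R
from cell import r,vision
def ray(c,u,v,fish=False):
    a=np.array([(u-c['cx'])/c['fx'],(v-c['cy'])/c['fy']])
    if fish:
        t=np.hypot(*a); d=np.array([*(a/t*np.sin(t)),np.cos(t)]) if t>0 else np.array([0,0,1.])
    else: d=np.array([*a,1.])
    return R.from_euler('xyz',c['attitude']).as_matrix()@d
def plane(c,u,v,z,fish=False):
    d=ray(c,u,v,fish); p=np.array(c['xyz']); return p+d*(z-p[2])/d[2]
def proj(c,P,fish=False):
    q=R.from_euler('xyz',c['attitude']).as_matrix().T@(np.array(P)-c['xyz'])
    if fish:
        t=np.arctan2(np.hypot(q[0],q[1]),q[2]);a=q[:2]/np.hypot(q[0],q[1])*t
    else: a=q[:2]/q[2]
    return a*c['fx']+[c['cx'],c['cy']]
E
python3 - <<'E'
from h import *
c=vision.get_calibration('top'); p=cv2.imread('pics/top0.png')
hsv=cv2.cvtColor(p,cv2.COLOR_BGR2HSV)
m=cv2.inRange(hsv,(8,60,90),(25,200,255)); m[:130]=0;m[340:]=0;m[:,:200]=0;m[:,410:]=0
m=cv2.morphologyEx(m,cv2.MORPH_OPEN,np.ones((3,3)))
pts=cv2.findNonZero(m); hull=cv2.convexHull(pts)[:,0]
W=np.array([plane(c,u,v,12)[:2] for u,v in hull],np.float32)
(ce,sz,an)=cv2.minAreaRect(W); print('board',ce,sz,an)
k=cv2.inRange(hsv,(0,0,0),(180,255,50))[270:310,280:310]
M=cv2.moments(k,True); ku,kv=M['m10']/M['m00']+280,M['m01']/M['m00']+270
print('knob',ku,kv,plane(c,ku,kv,108)[:2])
for n,(u,v,z) in dict(pivot=(303.5,240,80),lens=(314.5,179,68),cone=(344,198,30),acorn=(283,188,30),slice=(257,205,20),peb=(362,222,25),pot=(501,318,70),loupe=(162,312,5)).items(): print(n,plane(c,u,v,z)[:2].round(1))
cv2.imwrite('pics/crop.png',cv2.resize(p[135:335,200:410],None,fx=2.9,fy=2.9,interpolation=cv2.INTER_CUBIC))
E
```

```text
board (617.0567626953125, 46.964691162109375) (399.7004089355469, 399.251708984375) 80.0644302368164Traceback (most recent call last):
  File "<stdin>", line 10, in <module>
ZeroDivisionError: float division by zero
```

Run:
```python
from h import *
c=vision.get_calibration('top'); p=cv2.imread('pics/top0.png')
g=p.max(2); print(g[284:298:2,286:304:2])
k=(g<70).astype(np.uint8)[280:302,284:306]
M=cv2.moments(k,True); ku,kv=M['m10']/M['m00']+284,M['m01']/M['m00']+280
print('knob',M['m00'],ku,kv,plane(c,ku,kv,108)[:2])
for n,(u,v,z) in dict(pivot=(303.5,240,80),lens=(314.5,179,68),cone=(344,198,30),acorn=(283,188,30),slice=(257,205,20),peb=(362,222,25),pot=(501,318,70),loupe=(162,312,5)).items(): print(n,plane(c,u,v,z)[:2].round(1))
cv2.imwrite('pics/crop.png',cv2.resize(p[135:335,200:410],None,fx=2.9,fy=2.9,interpolation=cv2.INTER_CUBIC))
```

```text
[[202 191 130  75  75  93 185 192 211]
 [200 126  71  70  70  70  93 178 195]
 [194  84  70  70  70  70  70 159 169]
 [156  75  70  70  70  70  69 165 184]
 [129 118  75  70  68  68  75 188 182]
 [113 133 144  78  72  82 158 186 171]
 [198 178 209 200 186 199 196 108 169]]
knob 28.0 294.5 290.17857142857144 [467.16659027  71.70844191]
pivot [585.2  51.9]
lens [735.2  24.8]
cone [698.2 -45.9]
acorn [726.  102.3]
slice [686.8 166.6]
peb [638.8 -88.1]
pot [ 401.4 -389.2]
loupe [432.2 390.6]
```

View pics/crop.png

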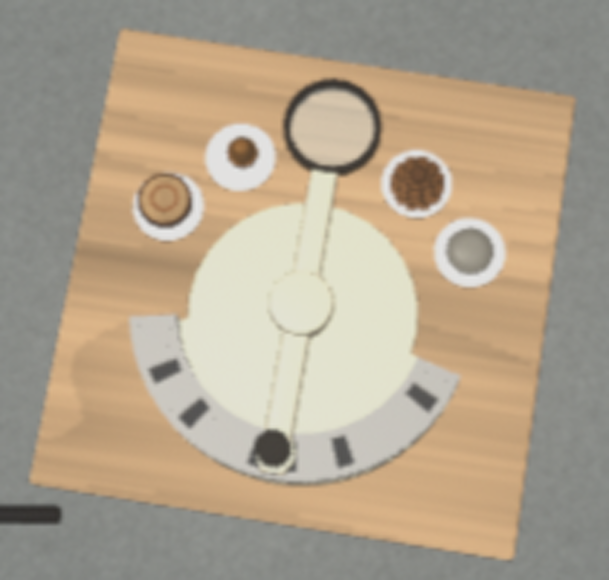

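The crop shows the cone at (417,183). Four dark marks lie on the ring, at (165,370), (194,412), (343,451) and (421,397), and they look like the holes. I'll measure their bearings and plan the approach to the knob.

Run:
```python
from h import *
c=vision.get_calibration('top'); p=cv2.imread('pics/top0.png'); g=p.max(2)
yaw=np.deg2rad(80.064-90); piv=np.array([617.06,46.96])-30*np.array([np.cos(yaw),np.sin(yaw)]); print('piv',piv,yaw)
for cu,cv in [(165,370),(194,412),(343,451),(421,397)]:
    u0,v0=int(cu/2.9+200),int(cv/2.9+135)
    w=g[v0-8:v0+9,u0-8:u0+9]; k=(w<125).astype(np.uint8)
    n,l,s,ce=cv2.connectedComponentsWithStats(k); i=1+np.argmax(s[1:,4])
    q=plane(c,*(ce[i]+[u0-8,v0-8]),55)[:2]-piv
    print(s[i],q+piv,'r',np.hypot(*q),'th',(np.arctan2(q[1],q[0])-yaw)%(2*np.pi)-np.pi)
for n,(u,v,z) in dict(knob=(294.2,289.9,112),lens=(314.5,179,68),cone=(344,198,30)).items():
    q=plane(c,u,v,z)[:2]-piv; print(n,np.hypot(*q),np.arctan2(q[1],q[0])-yaw)
s=r.observe(); print(s['tool_rot'],s['tool_pos'])
t=R.from_euler('xyz',s['tool_rot']).as_matrix(); print(t.round(3))
```

```text
piv [587.50996684  52.13644086] -0.1734159144781567
[ 4  5 10  7 44] [539.53112302 161.9943255 ] r 119.87795573477445 th -0.9856117863844411
[ 5  4  9  9 42] [504.99368868 138.70427022] r 119.59483784965964 th -0.6359394150220727
[ 5  4  6 10 44] [471.79123996  21.73888042] r 119.64462140530856 th 0.43029720346300504
[ 4  5  9  8 41] [514.42533597 -42.61712895] r 119.66454053382128 th 1.0872099575638128
knob 121.82941378203817 3.1498808546862738
lens 150.199655254272 -0.009441914277809244
cone 147.85997685194852 -0.5511056067371921
[-3.13995317e+00  5.66527566e-05  2.90748377e-01] [ 186.2517891  -622.30485354  301.88053105]
[[ 0.958  0.287 -0.001]
 [ 0.287 -0.958  0.002]
 [-0.    -0.002 -1.   ]]
```

```bash
python3 -m inch '[{"tx":39.3,"ty":-21.9,"tz":2,"wz":-9.6,"gripper":1},{"tx":39.3,"ty":-21.9,"tz":2,"wz":-9.6,"gripper":1},{"tx":39.3,"ty":-21.9,"tz":2,"wz":-9.6,"gripper":1},{"tx":39.3,"ty":-21.9,"tz":2,"wz":-9.6,"gripper":1},{"tx":39.3,"ty":-21.9,"tz":2,"wz":-9.6,"gripper":1},{"tx":39.3,"ty":-21.9,"tz":2,"wz":-9.6,"gripper":1},{"tx":39.3,"ty":-21.9,"tz":2,"wz":-9.6,"gripper":1},{"tx":39.3,"ty":-21.9,"tz":2,"wz":-9.6,"gripper":1},{"tx":39.3,"ty":-21.9,"tz":2,"wz":-9.6,"gripper":1},{"tx":39.3,"ty":-21.9,"tz":2,"wz":-9.6,"gripper":1}]'
python3 - <<'E'
from h import *
s=r.observe();t=R.from_euler('xyz',s['tool_rot']);print(s['tool_pos'],s['tool_rot'],s['joint_positions'])
print('cm',t.inv().apply(np.array([469,73,250])-s['tool_pos'])/10)
print('rot8',(t.inv()*R.from_euler('xyz',[np.pi,0,-0.1734+np.pi])).as_rotvec()*180/np.pi/8)
E
```

```text
[ 186.2517891  -622.30485354  301.88053105] [-3.13995317e+00  5.66527566e-05  2.90748377e-01] [ 1.21419404  0.62921691  0.03848849  1.51823681 -0.02697952  0.99629834
 -0.02003043]
cm [ 47.02066322 -58.4981612    5.28130316]
rot8 [-4.25813536e-03 -1.55908285e-02 -1.91757768e+01]invalid input
```

```bash
python3 -m inch '[{"tx":5.0,"ty":-3.0,"tz":0.3,"wx":0.0,"wy":0.0,"wz":-1.0,"gripper":1.0}]'; echo rc $?; python3 -m inch --help | head -20
```

```text
time_s: 0.2
tool_pos: [213.9, -590.0, 299.6]
tool_rot: [3.139, 0.006, 0.422]
contact_force: [0.0, -0.7, -0.7]
gripper_width: 93.7
finger_force: 0.0
rc 0invalid input: not JSON, or not a number
```

```bash
python3 -m inch '[{"tx":38.0,"ty":-14.4,"tz":2.0,"wx":0.0,"wy":0.0,"wz":-9.0,"gripper":1.0},{"tx":38.0,"ty":-14.4,"tz":2.0,"wx":0.0,"wy":0.0,"wz":-9.0,"gripper":1.0},{"tx":38.0,"ty":-14.4,"tz":2.0,"wx":0.0,"wy":0.0,"wz":-9.0,"gripper":1.0},{"tx":38.0,"ty":-14.4,"tz":2.0,"wx":0.0,"wy":0.0,"wz":-9.0,"gripper":1.0},{"tx":38.0,"ty":-14.4,"tz":2.0,"wx":0.0,"wy":0.0,"wz":-9.0,"gripper":1.0},{"tx":38.0,"ty":-14.4,"tz":2.0,"wx":0.0,"wy":0.0,"wz":-9.0,"gripper":1.0},{"tx":38.0,"ty":-14.4,"tz":2.0,"wx":0.0,"wy":0.0,"wz":-9.0,"gripper":1.0},{"tx":38.0,"ty":-14.4,"tz":2.0,"wx":0.0,"wy":0.0,"wz":-9.0,"gripper":1.0},{"tx":38.0,"ty":-14.4,"tz":2.0,"wx":0.0,"wy":0.0,"wz":-9.0,"gripper":1.0}]'
cat > go.py <<'E'
import sys
from h import *
x,y,z,yaw=map(float,sys.argv[1:5])
s=r.observe();t=R.from_euler('xyz',s['tool_rot']);print(s['time_s'],s['tool_pos'],s['tool_rot'],s['joint_positions'].round(2),s['contact_force'])
print('cm',t.inv().apply(np.array([x,y,z])-s['tool_pos'])/10)
print('rot8',(t.inv()*R.from_euler('xyz',[np.pi,0,yaw])).as_rotvec()*180/np.pi/8)
E
python3 go.py 469 73 250 2.968
```

```text
time_s: 1.1
tool_pos: [510.1, -289.4, 280.0]
tool_rot: [3.138, -0.004, 1.701]
contact_force: [-0.2, 0.2, 0.1]
gripper_width: 94.0
finger_force: 0.0
1.1 [ 510.08213105 -289.36785385  279.95269547] [ 3.13759244 -0.00403581  1.70132635] [ 0.7   0.58 -0.36  1.72  0.24  0.88  0.37] [-0.16650806  0.17145172  0.14775667]
cm [36.45085913  0.63072805  3.14495159]
rot8 [ 4.30184716e-02 -6.78750077e-03 -9.07191380e+00]
```

```bash
python3 -m inch '[{"tx":36.5,"ty":0.6,"tz":3.1,"wx":0.0,"wy":0.0,"wz":-9.1,"gripper":1.0},{"tx":36.5,"ty":0.6,"tz":3.1,"wx":0.0,"wy":0.0,"wz":-9.1,"gripper":1.0},{"tx":36.5,"ty":0.6,"tz":3.1,"wx":0.0,"wy":0.0,"wz":-9.1,"gripper":1.0},{"tx":36.5,"ty":0.6,"tz":3.1,"wx":0.0,"wy":0.0,"wz":-9.1,"gripper":1.0},{"tx":36.5,"ty":0.6,"tz":3.1,"wx":0.0,"wy":0.0,"wz":-9.1,"gripper":1.0},{"tx":36.5,"ty":0.6,"tz":3.1,"wx":0.0,"wy":0.0,"wz":-9.1,"gripper":1.0},{"tx":36.5,"ty":0.6,"tz":3.1,"wx":0.0,"wy":0.0,"wz":-9.1,"gripper":1.0},{"tx":36.5,"ty":0.6,"tz":3.1,"wx":0.0,"wy":0.0,"wz":-9.1,"gripper":1.0},{"tx":36.5,"ty":0.6,"tz":3.1,"wx":0.0,"wy":0.0,"wz":-9.1,"gripper":1.0},{"tx":36.5,"ty":0.6,"tz":3.1,"wx":0.0,"wy":0.0,"wz":-9.1,"gripper":1.0},{"tx":36.5,"ty":0.6,"tz":3.1,"wx":0.0,"wy":0.0,"wz":-9.1,"gripper":1.0}]'
python3 go.py 469 73 250 2.968
python3 - <<'E'
from h import *
import pickle
c=vision.get_calibration('wrist');p,d=vision.grab_frame('wrist');cv2.imwrite('pics/w1.png',p);np.save('w1.npy',d);pickle.dump(c,open('w1.pkl','wb'))
print(c['xyz'],c['attitude'],'knob px',proj(c,[469,73,114],True))
E
```

```text
time_s: 2.2
tool_pos: [468.9, 66.3, 248.9]
tool_rot: [-3.141, -0.0, 2.955]
contact_force: [-0.5, -0.2, 0.2]
gripper_width: 94.0
finger_force: 0.0
2.2 [468.86727717  66.28577991 248.87712616] [-3.14121737e+00 -4.94026743e-04  2.95496906e+00] [ 0.28  0.54 -0.69  2.04  0.51  0.73  0.66] [-0.54309547 -0.20588597  0.24781265]
cm [ 0.11159073  0.66218404 -0.11248079]
rot8 [-0.00266471 -0.00355567 -0.09332656]
[394.65141001  80.36490879 329.30708856] [2.88303279e+00 1.23074515e-04 1.38287844e+00] knob px [328.88926084 270.13425291]
```

View pics/w1.png

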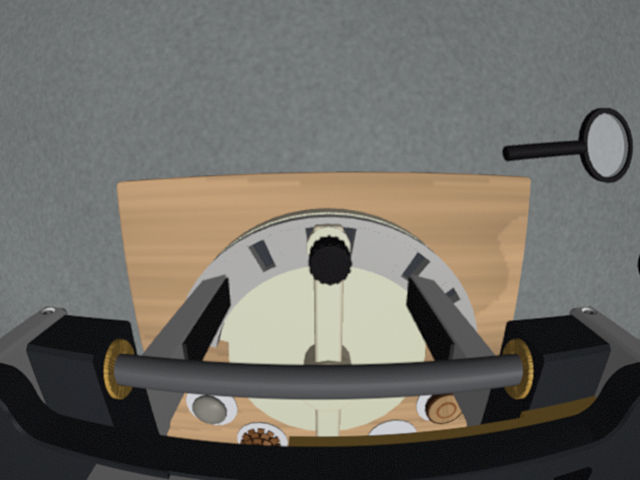

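The wrist view shows the knob at (330,262), under the gripper. The holes are at (263,255), (416,266) and (453,294), and the cone's hole is (416,266).

Run:
```python
from h import *
import pickle
c=pickle.load(open('w1.pkl','rb'));p=cv2.imread('pics/w1.png');d=np.load('w1.npy');g=p.max(2)
piv=np.array([587.5,52.1]);yaw=-.1734
for u0,v0 in [(263,255),(416,266)]:
    w=g[v0-22:v0+23,u0-22:u0+23]; 
    k=(w<120).astype(np.uint8); n,l,s,ce=cv2.connectedComponentsWithStats(k,connectivity=4); i=l[22,22]
    print(w[22,10:36:2], s[i],d[v0,u0],d[v0-16,u0])
    if i==0: continue
    ys,xs=np.where(l==i)
    Q=np.array([plane(c,x+u0-22,y+v0-22,55,True)[:2] for x,y in zip(xs,ys)])
    q=Q-piv; rr=np.hypot(*q.T); th=(np.arctan2(q[:,1],q[:,0])-yaw)%(2*np.pi)-np.pi
    print('mean',Q.mean(0),rr.mean(),rr.min(),rr.max(),'th',th.mean(),th.min(),th.max(), cv2.minAreaRect(Q.astype(np.float32)))
    # 3D depth point
    for (u,v) in [(u0,v0),(u0,v0-16)]:
        e=ray(c,u,v,True); f=R.from_euler('xyz',c['attitude']).as_matrix()[:,2]; print('z',(c['xyz']+e*d[v,u]/(e@f))[2])
```

```text
[171 123  81  85  67  65  67  65  65  64 155 175 173] [  8   7  27  32 448] 301.3804 284.98212
mean [467.85081129  22.27087091] 123.36227395336927 111.25887051704045 134.68760539614485 th 0.4177160565367511 0.36770659292518326 0.4684732934913076 ((468.3546142578125, 22.41732406616211), (23.349288940429688, 12.951142311096191), 15.650400161743164)
z 40.54951090233277
z 53.0999243751242
[175 170  89  62  65  66  68  69  70  70  72 136 177] [  8   9  37  36 695] 304.53247 286.91147
mean [506.62274107 140.74674988] 120.291139440913 105.5676648812216 134.26204237599575 th -0.6588168440954274 -0.8399928110127801 -0.5592911584650833 ((507.6934509277344, 140.7887420654297), (36.06294250488281, 24.773447036743164), 13.85642147064209)
z 39.92223739653673
z 53.426903543142316
```

```bash
python3 -m inch '[{"tx":0.3,"ty":0.7,"tz":0.0,"wx":0.0,"wy":0.0,"wz":-0.1,"gripper":0.0},{"tx":0.3,"ty":0.7,"tz":2.0,"wx":0.0,"wy":0.0,"wz":-0.1,"gripper":0.0},{"tx":0.3,"ty":0.7,"tz":4.5,"wx":0.0,"wy":0.0,"wz":-0.1,"gripper":0.0},{"tx":0.3,"ty":0.7,"tz":7.0,"wx":0.0,"wy":0.0,"wz":-0.1,"gripper":0.0},{"tx":0.3,"ty":0.7,"tz":7.0,"wx":0.0,"wy":0.0,"wz":-0.1,"gripper":0.0}]'; python3 go.py 467.5 73.3 179 2.968
python3 - <<'E'
from h import *
c=vision.get_calibration('wrist');p,d=vision.grab_frame('wrist');cv2.imwrite('pics/w2.png',p)
E
```

```text
time_s: 2.75
tool_pos: [465.8, 73.9, 177.1]
tool_rot: [-3.14, -0.005, 2.972]
contact_force: [-0.7, -0.0, 0.5]
gripper_width: 57.4
finger_force: 0.0
2.75 [465.75440279  73.89879333 177.11041262] [-3.13968248 -0.00453559  2.971504  ] [ 0.17  0.65 -0.57  2.1   0.64  0.57  0.53] [-0.65077793 -0.0462685   0.51541364]
cm [-0.18131763 -0.02983005 -0.18972643]
rot8 [-0.01373751 -0.03245974  0.0251265 ]
```

View pics/w2.png

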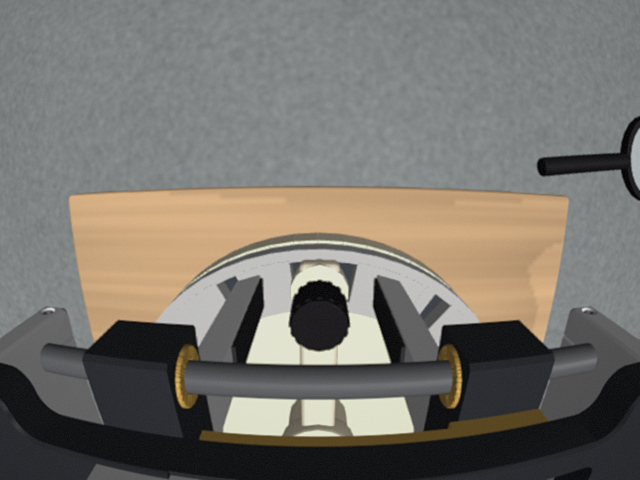

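The knob is at (320,315), centred between the finger pads. Closing now.

```bash
python3 -m inch '[{"tx":0.0,"ty":0.0,"tz":0.0,"wx":0.0,"wy":0.0,"wz":0.0,"gripper":-0.3},{"tx":0.0,"ty":0.0,"tz":0.0,"wx":0.0,"wy":0.0,"wz":0.0,"gripper":-0.6},{"tx":0.0,"ty":0.0,"tz":0.0,"wx":0.0,"wy":0.0,"wz":0.0,"gripper":-0.6},{"tx":0.0,"ty":0.0,"tz":0.0,"wx":0.0,"wy":0.0,"wz":0.0,"gripper":-0.6},{"tx":0.0,"ty":0.0,"tz":0.0,"wx":0.0,"wy":0.0,"wz":0.0,"gripper":-0.6}]'; python3 go.py 467.5 73.3 179 2.968
```

```text
time_s: 3.3
tool_pos: [467.7, 74.3, 179.9]
tool_rot: [3.141, 0.001, 2.971]
contact_force: [0.4, -0.8, 6.4]
gripper_width: 25.3
finger_force: 30.0
3.3 [467.70518029  74.26529524 179.85947712] [3.14136099e+00 1.48731747e-03 2.97132341e+00] [ 0.17  0.64 -0.58  2.1   0.64  0.57  0.53] [ 0.40633368 -0.83459147  6.40514111]
cm [ 0.00399244 -0.09863027  0.08591902]
rot8 [0.00167689 0.01064936 0.02380343]
```

```bash
python3 -m inch '[{"tx":0.0,"ty":0.0,"tz":-0.4,"wx":0.0,"wy":0.0,"wz":0.0,"gripper":-0.6},{"tx":0.0,"ty":0.0,"tz":-0.8,"wx":0.0,"wy":0.0,"wz":0.0,"gripper":-0.6},{"tx":0.0,"ty":0.0,"tz":-1.2,"wx":0.0,"wy":0.0,"wz":0.0,"gripper":-0.6},{"tx":0.0,"ty":0.0,"tz":-1.4,"wx":0.0,"wy":0.0,"wz":0.0,"gripper":-0.6},{"tx":0.0,"ty":0.0,"tz":-1.4,"wx":0.0,"wy":0.0,"wz":0.0,"gripper":-0.6},{"tx":0.0,"ty":0.0,"tz":-1.4,"wx":0.0,"wy":0.0,"wz":0.0,"gripper":-0.6}]'
python3 - <<'E'
from h import *
s=r.observe();print(s['tool_pos'],s['tool_rot'],s['contact_force'],s['wrist_torque'])
c=vision.get_calibration('wrist');p,d=vision.grab_frame('wrist');cv2.imwrite('pics/w3.png',p)
E
```

```text
time_s: 3.9
tool_pos: [467.8, 74.2, 193.1]
tool_rot: [3.141, 0.001, 2.971]
contact_force: [5.6, -0.6, -8.4]
gripper_width: 25.2
finger_force: 30.0
[467.75016293  74.20922123 193.13188587] [3.14110744e+00 8.66106310e-04 2.97137662e+00] [ 5.57295649 -0.56123976 -8.41812504] [-0.10537569 -1.30347895  0.03935589]
```

View pics/w3.png

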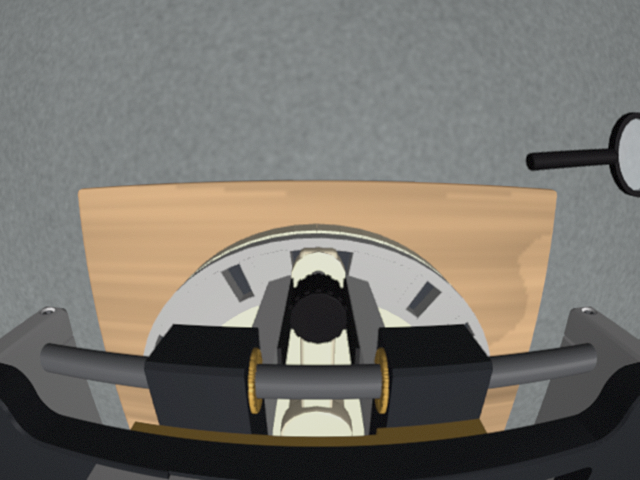

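Both neighbouring holes are now in view, at (240,282) and (424,299), and the knob is lifted. I'll measure the cone's hole in this frame.

Run:
```python
from h import *
c=vision.get_calibration('wrist');p=cv2.imread('pics/w3.png');g=p.max(2)
piv=np.array([587.5,52.1]);yaw=-.1734
for u0,v0 in [(240,282),(424,299)]:
    w=g[v0-26:v0+27,u0-26:u0+27]
    k=(w<125).astype(np.uint8);n,l,s,ce=cv2.connectedComponentsWithStats(k,connectivity=4); i=l[26,26]
    cn,_=cv2.findContours((l==i).astype(np.uint8),0,2); (ctr,sz,a)=cv2.minAreaRect(max(cn,key=cv2.contourArea))
    Q=np.array([plane(c,x+u0-26,y+v0-26,55,True)[:2] for x,y in max(cn,key=cv2.contourArea)[:,0]],np.float32)
    R_=cv2.minAreaRect(Q); q=np.array(R_[0])-piv
    print(s[i],R_,'r',np.hypot(*q),'th',(np.arctan2(q[1],q[0])-yaw)%(2*np.pi)-np.pi)
s=r.observe();piv=piv; q=s['tool_pos'][:2]-piv; print('tool r',np.hypot(*q),(np.arctan2(q[1],q[0])-yaw)%(2*np.pi)-np.pi)
t=R.from_euler('xyz',s['tool_rot'])
th0=-0.009
for f in np.linspace(1/9,1,9):
    dth=(-0.636-th0)*f; P=s['tool_pos'][:2]; rel=P-piv; rel=rel*(120.8/np.hypot(*rel))
    n=piv+np.array([[np.cos(dth),-np.sin(dth)],[np.sin(dth),np.cos(dth)]])@rel
    print((t.inv().apply([*(n-P),0])/10).round(2),round(-np.degrees(dth)/8,2))
```

```text
[  8   8  32  38 624] ((468.0373229980469, 22.271255493164062), (23.345870971679688, 12.847888946533203), 14.475252151489258) r 123.13035854462163 th 0.4180877335457853
[  9   9  34  35 560] ((500.4737548828125, 138.47964477539062), (12.829856872558594, 23.233495712280273), 44.234893798828125) r 122.61733307619878 th -0.608269354961847
tool r 121.76863584557854 -0.009101857819708403
[-0.14  0.84  0.  ] 0.5
[-0.23  1.67  0.  ] 1.0
[-0.39  2.5   0.  ] 1.5
[-0.6   3.32  0.  ] 2.0
[-0.87  4.11  0.  ] 2.49
[-1.2   4.89  0.  ] 2.99
[-1.57  5.64  0.  ] 3.49
[-2.    6.37  0.  ] 3.99
[-2.48  7.06  0.01] 4.49
```

```bash
python3 -m inch '[{"tx":-0.14,"ty":0.84,"tz":0.0,"wx":0.0,"wy":0.0,"wz":0.5,"gripper":-0.6},{"tx":-0.23,"ty":1.67,"tz":0.0,"wx":0.0,"wy":0.0,"wz":1.0,"gripper":-0.6},{"tx":-0.39,"ty":2.5,"tz":0.0,"wx":0.0,"wy":0.0,"wz":1.5,"gripper":-0.6},{"tx":-0.6,"ty":3.32,"tz":0.0,"wx":0.0,"wy":0.0,"wz":2.0,"gripper":-0.6},{"tx":-0.87,"ty":4.11,"tz":0.0,"wx":0.0,"wy":0.0,"wz":2.5,"gripper":-0.6},{"tx":-1.2,"ty":4.89,"tz":0.0,"wx":0.0,"wy":0.0,"wz":3.0,"gripper":-0.6},{"tx":-1.57,"ty":5.64,"tz":0.0,"wx":0.0,"wy":0.0,"wz":3.5,"gripper":-0.6},{"tx":-2.0,"ty":6.37,"tz":0.0,"wx":0.0,"wy":0.0,"wz":4.0,"gripper":-0.6},{"tx":-2.2,"ty":6.7,"tz":0.0,"wx":0.0,"wy":0.0,"wz":4.2,"gripper":-0.6},{"tx":-2.2,"ty":6.7,"tz":0.0,"wx":0.0,"wy":0.0,"wz":4.2,"gripper":-0.6},{"tx":-2.2,"ty":6.7,"tz":0.0,"wx":0.0,"wy":0.0,"wz":4.2,"gripper":-0.6}]'
python3 - <<'E'
from h import *
s=r.observe(); q=s['tool_pos'][:2]-[587.5,52.1]; print('tool r',np.hypot(*q),(np.arctan2(q[1],q[0])+.1734)%(2*np.pi)-np.pi,s['contact_force'],s['wrist_torque'],s['joint_positions'].round(2))
c=vision.get_calibration('wrist');p,d=vision.grab_frame('wrist');cv2.imwrite('pics/w4.png',p)
p,d=vision.grab_frame('top');cv2.imwrite('pics/top4.png',p)
E
```

```text
time_s: 5.05
tool_pos: [499.7, 136.1, 192.8]
tool_rot: [-3.14, -0.0, 2.386]
contact_force: [2.7, -0.9, -8.4]
gripper_width: 25.6
finger_force: 30.0
tool r 121.46239289360359 -0.5900026700433179 [ 2.66082416 -0.85049959 -8.37144279] [-0.29503421 -0.79129249 -0.057607  ] [-0.03  0.64 -0.44  1.98  0.45  0.62  0.06]
```

View pics/w4.png

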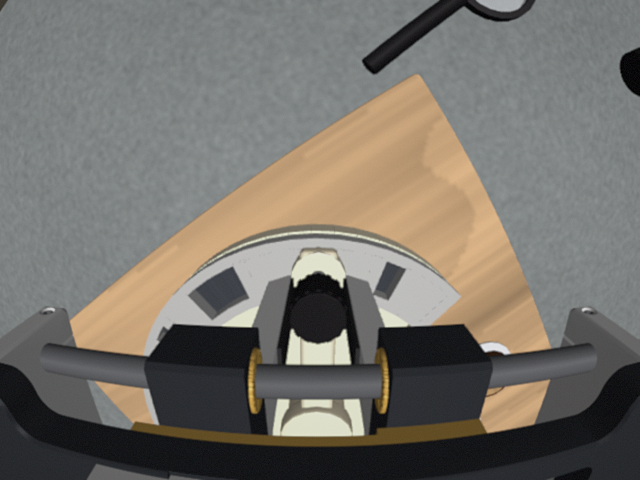

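The slot is at (220,292) and the far hole at (390,280), so the cone's hole is hidden just under the arm, and I'm slightly short of it. Next I'll lower onto the ring, loosen the fingers around the knob, and nudge toward the hole.

```bash
python3 -m inch '[{"tx":0.0,"ty":0.0,"tz":0.15,"wx":0.0,"wy":0.0,"wz":0.0,"gripper":-0.6},{"tx":0.0,"ty":0.0,"tz":0.3,"wx":0.0,"wy":0.0,"wz":0.0,"gripper":-0.6},{"tx":0.0,"ty":0.0,"tz":0.3,"wx":0.0,"wy":0.0,"wz":0.0,"gripper":-0.3},{"tx":0.0,"ty":0.0,"tz":0.3,"wx":0.0,"wy":0.0,"wz":0.0,"gripper":-0.3},{"tx":0.0,"ty":0.0,"tz":0.3,"wx":0.0,"wy":0.0,"wz":0.0,"gripper":-0.3}]'
cat > look.py <<'E'
from h import *
import sys
s=r.observe(); q=s['tool_pos'][:2]-[587.5,52.1]; th=(np.arctan2(q[1],q[0])+.1734)%(2*np.pi)-np.pi
c=vision.get_calibration('wrist');p,d=vision.grab_frame('wrist');cv2.imwrite(sys.argv[1],p)
k=(p.max(2)<48).astype(np.uint8)
e=ray(c,320,320,True)
f=R.from_euler('xyz',c['attitude']).as_matrix()[:,2]
zs=[]
for u in range(312,329,4):
  for v in range(312,329,4):
    e=ray(c,u,v,True); zs.append((c['xyz']+e*d[v,u]/(e@f))[2])
print('r',np.hypot(*q),'th',th,'F',s['contact_force'].round(1),'knob top z',np.median(zs),np.std(zs))
E
python3 look.py pics/w5.png
```

```text
time_s: 5.65
tool_pos: [500.4, 137.4, 190.8]
tool_rot: [3.14, 0.0, 2.386]
contact_force: [0.0, -0.4, 0.2]
gripper_width: 32.7
finger_force: 0.0
r 121.87727518590782 th -0.6017966490932443 F [ 0.  -0.4  0.2] knob top z 122.12649157031908 0.5242643127204601
```

```bash
python3 -m inch '[{"tx":0.0,"ty":0.1,"tz":0.0,"wx":0.0,"wy":0.0,"wz":0.0,"gripper":-0.3},{"tx":0.0,"ty":0.2,"tz":0.0,"wx":0.0,"wy":0.0,"wz":0.1,"gripper":-0.3},{"tx":0.0,"ty":0.3,"tz":0.0,"wx":0.0,"wy":0.0,"wz":0.2,"gripper":-0.3},{"tx":0.0,"ty":0.35,"tz":0.0,"wx":0.0,"wy":0.0,"wz":0.2,"gripper":-0.3},{"tx":0.0,"ty":0.4,"tz":0.0,"wx":0.0,"wy":0.0,"wz":0.2,"gripper":-0.3},{"tx":0.0,"ty":0.4,"tz":0.0,"wx":0.0,"wy":0.0,"wz":0.2,"gripper":-0.3}]';python3 look.py pics/w6.png
```

```text
time_s: 6.3
tool_pos: [502.4, 138.8, 190.0]
tool_rot: [-3.139, -0.0, 2.357]
contact_force: [-2.9, -3.0, 2.8]
gripper_width: 32.9
finger_force: 1.8
r 121.46407439630497 th -0.621111972726581 F [-2.9 -3.   2.8] knob top z 121.76620894325436 0.551319984569952
```

```bash
python3 -m inch '[{"tx":0.0,"ty":0.05,"tz":0.0,"wx":0.0,"wy":0.0,"wz":0.0,"gripper":-0.3},{"tx":0.0,"ty":0.1,"tz":0.0,"wx":0.0,"wy":0.0,"wz":0.1,"gripper":-0.3},{"tx":0.0,"ty":0.15,"tz":0.0,"wx":0.0,"wy":0.0,"wz":0.1,"gripper":-0.3},{"tx":0.0,"ty":0.15,"tz":0.0,"wx":0.0,"wy":0.0,"wz":0.1,"gripper":-0.3}]';python3 look.py pics/w7.png
```

```text
time_s: 6.75
tool_pos: [502.9, 138.9, 189.8]
tool_rot: [-3.137, 0.0, 2.343]
contact_force: [-4.0, -5.1, 4.0]
gripper_width: 32.8
finger_force: 3.3
r 121.26632075435442 th -0.624860798627314 F [-4.  -5.1  4. ] knob top z 121.61826747592951 0.6900823118694436
```

```bash
python3 -m inch '[{"tx":0.0,"ty":0.05,"tz":0.0,"wx":0.0,"wy":0.0,"wz":0.0,"gripper":-0.3},{"tx":0.0,"ty":0.1,"tz":0.0,"wx":0.0,"wy":0.0,"wz":0.1,"gripper":-0.3},{"tx":0.0,"ty":0.1,"tz":0.0,"wx":0.0,"wy":0.0,"wz":0.1,"gripper":-0.3}]';python3 look.py pics/w8.png
```

```text
time_s: 7.1
tool_pos: [505.1, 141.4, 190.0]
tool_rot: [3.141, -0.0, 2.329]
contact_force: [0.2, -1.0, -0.7]
gripper_width: 33.1
finger_force: 0.5
r 121.5478059821988 th -0.6519466450589984 F [ 0.2 -1.  -0.7] knob top z 112.4465911751667 7.702564791958467
```

The knob top dropped about 9 mm and the side force vanished, so the pin has snapped home. I'll open, retreat straight up, and verify.

```bash
python3 -m inch '[{"tx":0.0,"ty":-0.3,"tz":0.0,"wx":0.0,"wy":0.0,"wz":0.0,"gripper":0.0},{"tx":0.0,"ty":-0.3,"tz":0.0,"wx":0.0,"wy":0.0,"wz":0.0,"gripper":0.3},{"tx":0.0,"ty":-0.3,"tz":0.0,"wx":0.0,"wy":0.0,"wz":0.0,"gripper":0.3},{"tx":0.0,"ty":-0.3,"tz":0.0,"wx":0.0,"wy":0.0,"wz":0.0,"gripper":0.3},{"tx":0.0,"ty":-0.3,"tz":-3.0,"wx":0.0,"wy":0.0,"wz":0.0,"gripper":0.3},{"tx":0.0,"ty":-0.3,"tz":-7.0,"wx":0.0,"wy":0.0,"wz":0.0,"gripper":0.3},{"tx":0.0,"ty":-0.3,"tz":-10.0,"wx":0.0,"wy":0.0,"wz":0.0,"gripper":0.3},{"tx":0.0,"ty":-0.3,"tz":-10.0,"wx":0.0,"wy":0.0,"wz":0.0,"gripper":0.3},{"tx":0.0,"ty":-0.3,"tz":-10.0,"wx":0.0,"wy":0.0,"wz":0.0,"gripper":0.3}]'
python3 - <<'E'
from h import *
ims=[]
c=vision.get_calibration('wrist');f=R.from_euler('xyz',c['attitude']).as_matrix()[:,2]
p,d=vision.grab_frame('wrist');ims.append(p)
q,_=vision.grab_frame('scene');ims.append(q)
k=(p.max(2)<60).astype(np.uint8); u,v=map(int,proj(c,[490,125,112],True)); print(u,v)
n,l,s,ce=cv2.connectedComponentsWithStats(k)
for i in range(1,n):
    if s[i,4]>150 and abs(ce[i]-[u,v]).max()<60:
        a,b=ce[i].astype(int); e=ray(c,a,b,True); print(ce[i],s[i],c['xyz']+e*d[b,a]/(e@f))
cv2.imwrite('pics/w9.png',cv2.resize(np.hstack([p[120:480,160:520],cv2.resize(q[180:380,220:440],(396,360))]),None,fx=1,fy=1))
E
```

```text
time_s: 8.05
tool_pos: [502.8, 139.1, 290.4]
tool_rot: [3.14, 0.001, 2.329]
contact_force: [-1.0, -0.3, -0.7]
gripper_width: 61.1
finger_force: 0.0
292 253
[318.13481071 246.32594645] [ 301  227   35   40 1083] [499.93342721 141.3086927  110.08090007]
```

View pics/w9.png

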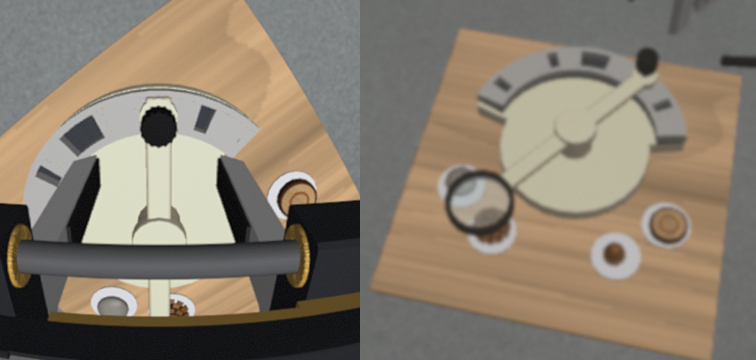

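The view shows the knob at (158,127), down on the arm. The slot and one hole are on one side and the last hole on the other, so the pin is in the cone's hole. Knob height reads about 111 mm, against about 122 mm when it rested on the ring, so the pin is home. The gripper is clear.

```bash
python3 -c "
from cell import r
print(r.hand_in())"
```

```text
the job is handed in; nothing more can be done
None
```

The pin dropped home in the pine cone's hole and the arm is locked there, with the lens about 12 mm from the cone by my estimate; the gripper is clear, I saw nothing disturbed, and I handed the job in at about 8 s (no verdict was returned).

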